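Hold the dust extractor's sprung gate half open over a tub of fresh sherds

TASK

The blue sherds in the small white tub have just been nipped and need their dust drawn off: stand the tub upright, with none of them spilled, on the round black rubber pad in front of the extractor's hood, set down rather than dropped, and let go of it. Then grip the red pull bar of the spring-closed gate in the duct, raise it to half open (never past three quarters, or the draught would take the sherds) and hold it steady there: the program finishes with the gripper still holding the gate half open. Leave the yellow tub, the nippers, the mug, the glue bottle and the brush where they are.

Things in the scene. Friction and masses are not known exactly. Their poses are not given: they have to be found in the camera images.
- white_tub: small open white plastic tub, round, 55 mm high, outside diameter 61 mm at the foot growing to 65 mm at the rim, wall 2.5 mm, floor 4 mm thick, about 60 g empty; origin at the centre of its underside, z up (it stands upright on the table). Three loose blue sherds lie in it, below the rim; the yellow tub has the same shape
- white_tub_sherd0: loose blue glazed sherd in the white tub, about 28 x 20 x 7.5 mm, about 12 g; origin at the centre of its underside
- white_tub_sherd1: loose blue glazed sherd in the white tub, about 26 x 20 x 7.5 mm, about 12 g; origin at the centre of its underside
- white_tub_sherd2: loose blue glazed sherd in the white tub, about 22 x 32 x 7 mm, about 12 g; origin at the centre of its underside
- extractor: bench dust extractor, one fixed unit along its own y axis, yaw differs from run to run; origin on the table under the gate, z up. From -y to +y: rubber pad, hood, duct (64 mm diameter, axis 85 mm high) with the gate at y = 0, grey suction unit (220 mm wide, y = 143 to 362 mm, 226 mm high). Plywood board below: 6 mm thick, 150 mm wide, y = -280 to 160 mm
- mouth (a point): centre of the open mouth of the aluminium fishtail hood, which looks to the extractor's -y across the pad; 133 mm before the gate; its rim is 150 mm wide and reaches from 33 to 105 mm above the table; behind it the hood rises to 120 mm
- pad (a point): centre of the top face of the round black rubber pad (100 mm diameter, top 9 mm above the table) on the extractor's board, 82 mm in front of the hood's mouth; axes as the extractor's
- housing_top (a point): middle of the top edge of the fixed gate housing, 140 mm above the table: aluminium, 20 mm thick along the duct (y), 104 mm wide in x, with a spring tube of 21 mm diameter on each side, 143 mm wide in all; tubes end at the same height
- pull_bar (a point): centre of the red pull bar on top of the gate, 146 mm long along its x, 14 mm thick along its y (duct direction), 16 mm high; 180 mm above the table at shut; axes as the extractor's, rises with the gate. Below it: a blade 70 mm wide, 4 mm thick and a 9 mm rod 61 mm to each side; 32 mm free between bar and housing at shut. Can be pinched from above
- gate (a joint): opening of the gate in m: 0 shut, 0.060 fully open, half open 0.030; moves straight up. Springs in the tubes shut it: raising it takes about 6 N at first, 10 N at half, 14 N fully open, weight included; let go, it falls shut. A red line across the blade comes out level with the top edge of the housing at half open
- yellow_tub: yellow tub with three red and orange sherds, same shape and size as the white one; to be left alone; origin at the centre of its underside
- nippers: tile nippers with red handles lying on the table, 190 mm long, 84 mm wide, 17 mm high, origin 30 mm behind the pivot, jaws to its +x; to be left alone
- mug: white mug, 76 mm across, 88 mm high, handle to its +y; to be left alone; origin at the centre of its underside
- glue: white glue bottle, 54 mm across, 160 mm high, orange cap; to be left alone; origin at the centre of its underside
- brush: flat brush, 200 mm long, 42 mm wide, 20 mm high, lying on the table along its x axis; to be left alone; its origin is under its middle
There are look-alikes about, which are no part of the job. Of the things like the white_tub, leave any that is green; of the rest the smaller one is meant.

How it is judged (in metres and radians):
On the way, in this order (a step that is already met when the one before it is completed fails the run):
1. the white tub stands upright on the rubber pad with its sherds, let go (horizontal distance between white_tub and pad below 0.025 m and z of white_tub in the frame of pad below 0.006 m and angle between white_tub's own z axis and vertical below 0.1 rad and linear speed of white_tub below 0.02 m/s and contact force between the fingers and white_tub below 0.1 N and distance between each of white_tub_sherd0, white_tub_sherd1, white_tub_sherd2 and white_tub below 0.05 m), for 0.3 s.
2. the gate is held half open by its red bar (value of joint gate between 0.024 and 0.036 m and velocity of joint gate between -0.01 and 0.01 m/s and contact force between the fingers and gate above 3 N), for 0.5 s.
At the end, for the whole second after the job is handed in: the white tub stands upright (within 6 degrees), at rest and untouched on the pad, its centre within 25 mm of the pad's, its three sherds in it; the gate is open 24 to 36 mm of its 60 mm (half is 30), steady, and the fingers bear on the red bar with more than 3 N, still holding it (all of step 1 and all of step 2); the arm keeps its last pose, push and grip.
It fails at once if a blue sherd leaves the white tub (distance between any of white_tub_sherd0, white_tub_sherd1, white_tub_sherd2 and white_tub above 0.06 m).
It fails at once if the white tub is let go in the air (more than 15 mm above the pad's level) (z of white_tub in the frame of pad above 0.015 m and contact force between each of the fingers, extractor and white_tub below 0.05 N).
It fails at once if the gate is opened past three quarters (value of joint gate above 0.047 m).
It fails at once if a bystander is moved more than 30 mm (distance of any of yellow_tub, nippers, mug, glue, brush from where it was at the start of the episode above 0.03 m).
It also fails if it takes over 45 s, if anything falls off the work surface, if the arm or the gripper's body presses on something with over 40 N, if the wrist force passes 120 N, or if a joint passes its speed limit or range.

ROBOT

A 6-joint arm with a two-finger parallel gripper is mounted at the origin on the work surface. World frame = base frame: x ahead of the robot, y to its left, z up, the work surface at z = 0. Lengths are in mm, angles in degrees, forces in N, time in s.
With the tool pointing down it reaches from about 300 to 850 mm from the base axis. Payload 4.2 kg.
Tool frame: the origin (TCP) lies midway between the tips of the shut fingers; the grasp point (between the pads) lies 19 mm behind it (env.grip_point_offset is the distance from the TCP to the grasp point, in mm); z points along the fingers, x is the direction in which the jaws open and shut, and the axes are right-handed (so a half turn about z gives the same grasp; the last joint's range is limited). The gripper opens to 91 mm and grips with 3 to 60 N. Pads are 32 mm wide; open, the fingers measure 118 mm over their backs; the gripper's body (76 mm by 178 mm) begins 60 mm behind the grasp point.
Start: joints at [69.442, 18.312, 89.639, -0, 72.044, -1.146], TCP at [191.109, 542.333, 175.376] pointing down, gripper open.
Joint ranges: [-177.97, 177.97], [-48.28, 115.42], [12.27, 149.76], [-77.06, 257.06], [2.81, 150.46], [-146.56, 146.56]. Speed limits (degrees/s): [147.25, 147.25, 180, 180, 180, 180].

INTERFACE

Orientations are given as [roll, pitch, yaw] about the fixed x, y, z axes, in that order (R = Rz(yaw) Ry(pitch) Rx(roll)).
In Python, from workcell import env gives the robot as it stands.
- The arm moves only by the shell command python3 -m pendant 'ROWS' [FORCE]. ROWS is JSON, a list of rows, each an object with "xyz": the shift along the tool's x, y, z in m, a list of three; "roll": the turn about the tool's z in degrees; "jaw": the closure, from 0 (fully open) to 1 (shut). A call has exactly 8 rows; each row is the pose to reach, as a shift and turn from the pose commanded when the call began, along the tool's axes at that moment; what a row does not reach only later rows make up. A row lasts 1/8 s, in which the tool goes at most 62.5 mm and 10.7 degrees, less where a joint would pass 70% of its speed; a pose out of reach is approached as far as the arm can. A call with a gripper value outside its range is refused whole. The fingers move at their own pace and stop on an object; FORCE is the grip in N (left out, the last holds). Time passes only in rows, so rows that repeat a pose let the fingers close, or fill a call up. It gives the time, the measured TCP pose, the force and the opening at its end, in the units of the state.
- env.state(): the state, without advancing time (a new reading comes with each control period).
- env.grab_frame(name): name is "side" or "top"; returns (picture, depth): 384x512x3 uint8, blue, green, red; 384x512 float32, mm along the optical axis (not along the pixel's ray), 0 where there is no reading.
- env.camera_params(name): a dict with "camera_matrix" (3x3 intrinsics, pixels), "cam_to_world" (4x4, takes a point from camera to world coordinates). Camera axes: x right, y up, looking along -z (the intrinsics and any distortion apply to the point x, -y, -z); pixel columns grow to the right and rows downward; lengths in mm; the calibration is good to about 2 mm. A picture is of the moment at which its call begins. camera_params takes no time and is no camera call.
- env.job_done(): hands the job in, once; it reports no verdict.
The state is a dict: "time_s": time; "qpos": joint angles; "qvel": joint speeds; "effort": joint torques, N m; "ee_pos": TCP position; "ee_rot": TCP orientation; "force": force on the tool from outside, world axes, zero at the start; "torque": the same for the moment, N m; "gripper_width": finger opening in mm.
Only numpy, scipy, OpenCV 4.12 (cv2) and the standard library are available. Lean on these libraries where they do the work, as an engineer would, in place of code of your own. Each camera call takes 0.05 s, during which the arm holds its last target. There are 200 camera calls.

## Working session

There is one attempt and no reset: what is moved stays moved. The work goes in short steps, Python scripts to look and compute and a shell command to move; the robot and the scene stay as the last step left them, time stands still between calls to the robot, and variables do not carry over. Pictures are saved under pics/ and viewed, about 8 in all and at most 12, crops included, and the job is handed in when it is done.

```bash
mkdir -p pics; cat > h.py <<'E'
import numpy as np, cv2
from workcell import env
def grab(n):
    im,d=env.grab_frame(n); return im,d
def pts(n,d):
    P=env.camera_params(n);K=np.array(P["camera_matrix"]);T=np.array(P["cam_to_world"])
    v,u=np.mgrid[:d.shape[0],:d.shape[1]]
    X=(u-K[0,2])/K[0,0]*d;Y=-(v-K[1,2])/K[1,1]*d
    c=np.stack([X,Y,-d,np.ones_like(d)],-1)
    w=(c@T.T)[...,:3]; w[d==0]=np.nan
    return w
E
python3 - <<'E'
from h import *
print(env.state())
for n in("top","side"):
    im,d=grab(n); cv2.imwrite(f"pics/{n}0.png",im); np.save(f"{n}0.npy",d)
    P=env.camera_params(n); print(n,P)
a=cv2.imread("pics/top0.png")
cv2.imwrite("pics/both0.png",cv2.resize(a,(768,576)))
E
```

```text
{'time_s': 0.0, 'qpos': array([ 6.94441762e+01,  1.83514806e+01,  8.97083590e+01, -3.39513998e-03,
        7.20434396e+01, -1.14651370e+00]), 'qvel': array([-0.00914224, -0.09809299, -0.01656957, -0.03051943,  0.06888649,
        0.0402879 ]), 'effort': array([-9.65056970e-04, -4.12471211e+01, -2.31968486e+01,  7.28436001e-02,
        4.58265329e-02, -1.33359613e-04]), 'ee_pos': array([190.89809702, 541.75984289, 174.50872605]), 'ee_rot': array([1.79998839e+02, 1.03323056e-01, 7.05917385e+01]), 'force': array([-0.10239978, -0.10266651, -0.84242729]), 'torque': array([-0.02591409, -0.00807509, -0.02580039]), 'gripper_width': 91.09360082968887}
top {'camera_matrix': array([[446.77986396,   0.        , 253.25528489],
       [  0.        , 446.77986396, 197.69142796],
       [  0.        ,   0.        ,   1.        ]]), 'cam_to_world': array([[-7.20909499e-03,  9.89761055e-01, -1.42552036e-01,
         3.63455112e+02],
       [-9.99927396e-01, -5.75862709e-03,  1.05849541e-02,
        -1.33338429e+02],
       [ 9.65567130e-03,  1.42617994e-01,  9.89730709e-01,
         1.29334554e+03],
       [ 0.00000000e+00,  0.00000000e+00,  0.00000000e+00,
         1.00000000e+00]])}
side {'camera_matrix': array([[433.53301411,   0.        , 257.84024346],
       [  0.        , 433.53301411, 192.17535307],
       [  0.        ,   0.        ,   1.        ]]), 'cam_to_world': array([[-9.81521193e-01,  1.43339984e-01, -1.26766701e-01,
         3.97997740e+02],
       [-1.91278409e-01, -7.53507016e-01,  6.28999004e-01,
         5.97494134e+02],
       [-5.35889160e-03,  6.41623585e-01,  7.67000950e-01,
         1.02593430e+03],
       [ 0.00000000e+00,  0.00000000e+00,  0.00000000e+00,
         1.00000000e+00]])}
```

View pics/both0.png

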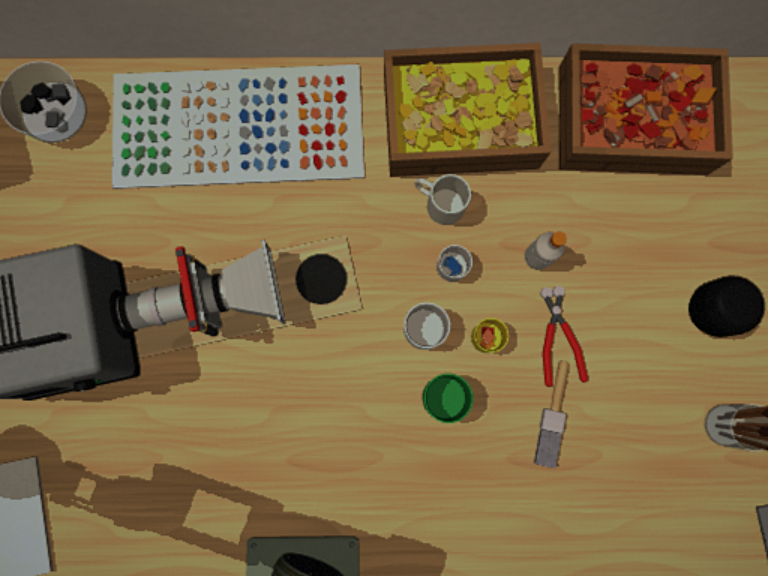

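View pics/side0.png

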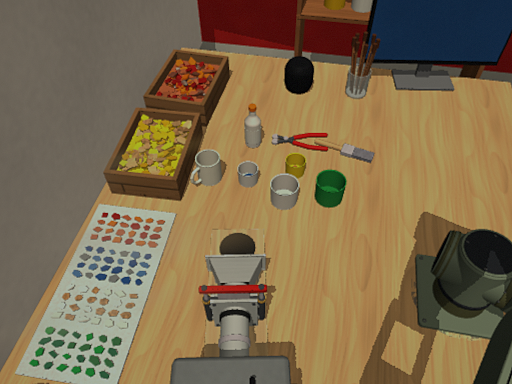

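White candidates in the enlarged top view: (455,263) holds blue sherds and is the smaller, (427,326) is larger and has no sherds, and (447,398) is green. The first is the one meant. The pad is at (321,278), the red bar at (187,290), the yellow tub at (490,336) and the mug at (450,198). Next I measure positions and make a confirming crop.

```bash
python3 - <<'E'
from h import *
im=cv2.imread("pics/top0.png");d=np.load("top0.npy");w=pts("top",d)
hsv=cv2.cvtColor(im,cv2.COLOR_BGR2HSV)
def box(m,x0,y0,x1,y1):
    k=np.zeros(m.shape,bool);k[y0:y1,x0:x1]=1;return m&k
# tubs: rim points: height band
for nm,b in dict(white=(285,155,325,195),big=(262,195,303,240),yellow=(308,205,345,242),mug=(280,110,320,155),glue=(345,150,385,185)).items():
    m=box((w[...,2]>(45))&(w[...,2]<200),*b); q=w[m]
    (c,r)=cv2.minEnclosingCircle(q[:,:2].astype(np.float32)); print(nm,np.round(c),round(r,1),"ztop",np.round(np.percentile(q[:,2],[5,50,95])))
red=((hsv[...,0]<8)|(hsv[...,0]>172))&(hsv[...,1]>150)&(hsv[...,2]>60)
m=box(red&(w[...,2]>150),105,150,140,230);q=w[m]
print("bar",len(q),q.mean(0),np.percentile(q[:,2],[5,50,95]))
rect=cv2.minAreaRect(q[:,:2].astype(np.float32));print(rect);print(cv2.boxPoints(rect))
m=box((hsv[...,2]<45)&(w[...,2]<25)&(w[...,2]>-10),190,160,240,210);q=w[m]
n,l,s,c=cv2.connectedComponentsWithStats(m.astype(np.uint8));i=1+s[1:,4].argmax();q=w[l==i]
print("pad",np.nanmean(q,0),cv2.minEnclosingCircle(q[:,:2].astype(np.float32)))
cv2.imwrite("pics/crop.png",cv2.resize(im[140:250,190:350],None,fx=4,fy=4,interpolation=cv2.INTER_CUBIC))
# sherds heights in tub
print("table z",np.nanmedian(w[240:260,200:240,2]))
E
```

```text
white [ 610. -288.] 32.3 ztop [47. 54. 59.]
big [ 487. -232.] 42.2 ztop [49. 71. 75.]
yellow [ 470. -352.] 32.2 ztop [47. 54. 58.]
mug [ 755. -274.] 63.6 ztop [47. 74. 90.]
glue [ 627. -456.] 27.2 ztop [ 56. 109. 161.]
bar 256 [537.63863573 177.07510601 187.79400424] [184.4398667  187.76656887 191.25971836]
((539.468505859375, 177.9196014404297), (144.50608825683594, 14.205840110778809), 12.546143531799316)
[[467.39786 169.1577 ]
 [470.48367 155.29106]
 [611.5392  186.6815 ]
 [608.45337 200.54814]]
pad [584.35541383 -31.94389499   9.36725981] ((585.2916259765625, -32.010581970214844), 49.125274658203125)
table z 0.3430488766009603
```

View pics/crop.png

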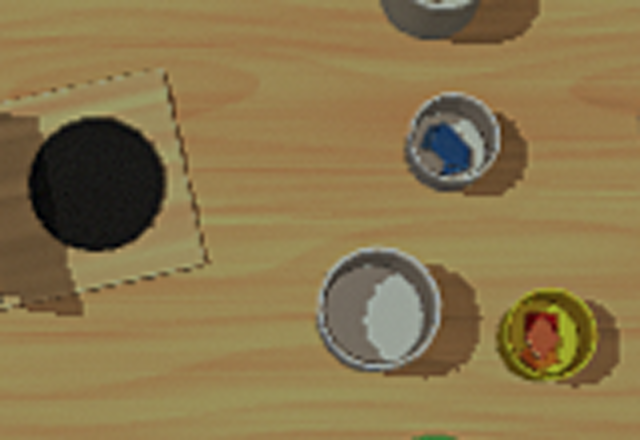

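The crop confirms it: the small white tub with blue sherds is at (452,142) in the crop, with the larger empty white one at (379,310) and the yellow one at (548,335). Measured positions are tub (610,-288), pad (585,-32), bar (539.5,178) and extractor yaw 12.5°. I'll raise the arm first, then cross.

```bash
cat >> h.py <<'E'
def to(x,y,z,yaw):
    s=env.state();p=s["ee_pos"];a=np.radians(s["ee_rot"][2])
    e=np.array([x,y,z])-p
    print("pos",p.round(1),"rot",s["ee_rot"].round(2),"t",s["time_s"],"w",round(s["gripper_width"],1),"F",s["force"].round(1))
    print("tool m",(np.array([e[0]*np.cos(a)+e[1]*np.sin(a),e[0]*np.sin(a)-e[1]*np.cos(a),-e[2]])/1000).round(4),"roll",round((s["ee_rot"][2]-yaw+180)%360-180,2),"len",round(np.linalg.norm(e)))
E
python3 -m pendant '[{"xyz":[0,0,-0.06],"roll":0,"jaw":0},{"xyz":[0,0,-0.12],"roll":0,"jaw":0},{"xyz":[0,0,-0.175],"roll":0,"jaw":0},{"xyz":[-0.0415,0.0433,-0.175],"roll":10,"jaw":0},{"xyz":[-0.083,0.0866,-0.175],"roll":20,"jaw":0},{"xyz":[-0.1245,0.13,-0.175],"roll":30,"jaw":0},{"xyz":[-0.166,0.1732,-0.175],"roll":40,"jaw":0},{"xyz":[-0.2075,0.2165,-0.175],"roll":50,"jaw":0}]' 20
python3 -c "
from h import *
to(610,-288,350,12.5)"
```

```text
time_s: 1.1
ee_pos: [326.7, 272.8, 350.1]
ee_rot: [180.0, 0.0, 20.3]
force: [1.2, 0.3, 0.6]
gripper_width: 91.3
pos [326.7 272.8 350.1] rot [1.7999e+02 1.0000e-02 2.0290e+01] t 1.1 w 91.3 F [1.2 0.3 0.6]
tool m [7.130e-02 6.242e-01 1.000e-04] roll 7.79 len 628
```

```bash
python3 -m pendant '[{"xyz":[0.0068,0.0596,0],"roll":2,"jaw":0},{"xyz":[0.0136,0.1192,0],"roll":4,"jaw":0},{"xyz":[0.0204,0.1788,0],"roll":6,"jaw":0},{"xyz":[0.0272,0.2384,0],"roll":8,"jaw":0},{"xyz":[0.034,0.298,0],"roll":8,"jaw":0},{"xyz":[0.0408,0.3576,0],"roll":8,"jaw":0},{"xyz":[0.0476,0.4172,0],"roll":8,"jaw":0},{"xyz":[0.0544,0.4768,0],"roll":8,"jaw":0}]'
python3 -c "
from h import *
to(610,-288,110,12.5)"
```

```text
time_s: 2.1
ee_pos: [545.4, -154.4, 349.9]
ee_rot: [-180.0, 0.0, 12.6]
force: [0.7, 1.1, 0.3]
gripper_width: 91.0
pos [ 545.4 -154.4  349.9] rot [-1.7996e+02  2.0000e-02  1.2570e+01] t 2.1 w 91.0 F [0.7 1.1 0.3]
tool m [0.034  0.1444 0.2399] roll 0.07 len 282
```

```bash
python3 -m pendant '[{"xyz":[0.012,0.05,0.02],"roll":0,"jaw":0},{"xyz":[0.024,0.1,0.05],"roll":0,"jaw":0},{"xyz":[0.034,0.1444,0.08],"roll":0,"jaw":0},{"xyz":[0.034,0.1444,0.13],"roll":0,"jaw":0},{"xyz":[0.034,0.1444,0.18],"roll":0,"jaw":0},{"xyz":[0.034,0.1444,0.22],"roll":0,"jaw":0},{"xyz":[0.034,0.1444,0.24],"roll":0,"jaw":0},{"xyz":[0.034,0.1444,0.24],"roll":0,"jaw":0}]'
python3 - <<'E'
from h import *
im,d=grab("side");cv2.imwrite("pics/s1.png",cv2.resize(im[60:260,150:400],None,fx=3,fy=3))
w=pts("side",d);k=np.zeros(d.shape,bool);k[150:195,232:265]=1
q=w[k&(w[...,2]>45)&(w[...,2]<62)];print(cv2.minEnclosingCircle(q[:,:2].astype(np.float32)),len(q))
to(610,-288,17,12.5)
E
```

```text
time_s: 3.1
ee_pos: [608.2, -285.4, 107.9]
ee_rot: [-179.8, 0.2, 12.6]
force: [-0.2, -0.2, -0.2]
gripper_width: 91.3
((608.9228515625, -286.2804260253906), 33.94430160522461) 116
pos [ 609.3 -285.9  109.7] rot [-1.7994e+02  7.0000e-02  1.2590e+01] t 3.15 w 91.3 F [ 0.1 -0.3  0.4]
tool m [0.0003 0.0022 0.0927] roll 0.09 len 93
```

View pics/s1.png

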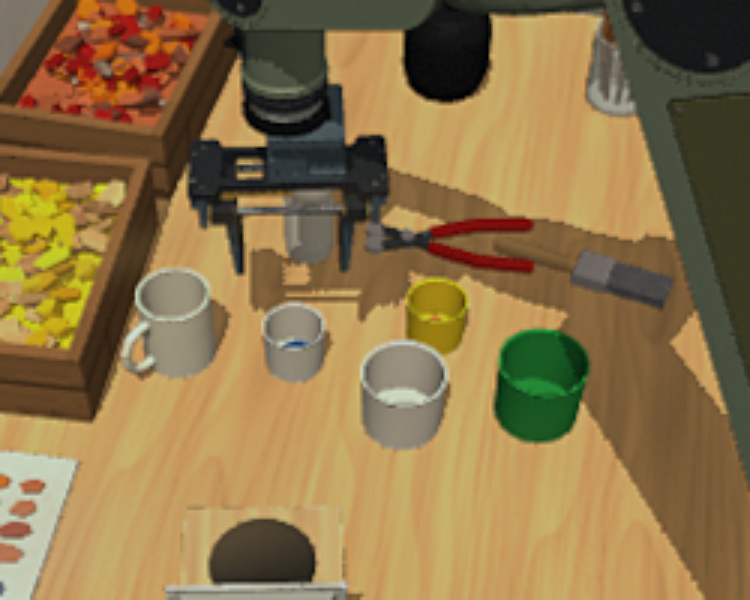

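The side view shows the fingers straddling the small white tub, crop (295,340), with room on both sides. Descending and gripping.

```bash
python3 -m pendant '[{"xyz":[0,0.001,0.03],"roll":0,"jaw":0},{"xyz":[0,0.001,0.06],"roll":0,"jaw":0},{"xyz":[0,0.001,0.08],"roll":0,"jaw":0},{"xyz":[0,0.001,0.092],"roll":0,"jaw":0},{"xyz":[0,0.001,0.092],"roll":0,"jaw":0.1},{"xyz":[0,0.001,0.092],"roll":0,"jaw":0.4},{"xyz":[0,0.001,0.092],"roll":0,"jaw":0.5},{"xyz":[0,0.001,0.092],"roll":0,"jaw":0.6}]' 20
python3 -m pendant '[{"xyz":[0,0,0],"roll":0,"jaw":0.6},{"xyz":[0,0,0],"roll":0,"jaw":0.6},{"xyz":[0,0,0],"roll":0,"jaw":0.6},{"xyz":[0,0,-0.005],"roll":0,"jaw":0.6},{"xyz":[0,0,-0.015],"roll":0,"jaw":0.6},{"xyz":[0,0,-0.025],"roll":0,"jaw":0.6},{"xyz":[0,0,-0.03],"roll":0,"jaw":0.6},{"xyz":[0,0,-0.03],"roll":0,"jaw":0.6}]'
python3 - <<'E'
from h import *
im,d=grab("side");cv2.imwrite("pics/s2.png",cv2.resize(im[80:250,180:360],None,fx=4,fy=4)[:600,:720])
to(609.5,-287,120,12.5)
E
```

```text
time_s: 4.15
ee_pos: [610.1, -287.2, 19.0]
ee_rot: [180.0, -0.1, 12.6]
force: [0.2, 0.5, -0.3]
gripper_width: 54.8
time_s: 5.15
ee_pos: [610.1, -287.2, 49.1]
ee_rot: [180.0, -0.1, 12.6]
force: [-0.3, -0.7, -0.4]
gripper_width: 36.5
pos [ 609.9 -287.1   48.6] rot [ 1.7999e+02 -2.0000e-02  1.2590e+01] t 5.2 w 36.3 F [-0.1  0.8  0.5]
tool m [-0.0003 -0.0001 -0.0714] roll 0.09 len 71
```

View pics/s2.png

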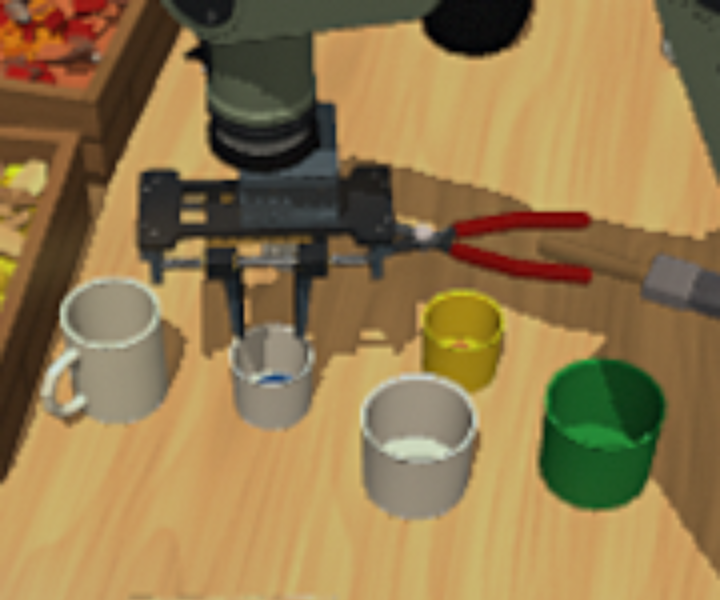

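The grip missed: the fingers at crop (240,330) and (305,330) sit behind the tub's far rim. I'll compare the projected TCP with where the fingers appear before moving.

```bash
python3 - <<'E'
from h import *
def proj(n,p):
    P=env.camera_params(n);K=np.array(P["camera_matrix"]);T=np.array(P["cam_to_world"])
    c=np.linalg.inv(T)@np.r_[p,1]; return (K[0,0]*c[0]/-c[2]+K[0,2]).round(1),(K[1,1]*c[1]/c[2]+K[1,2]).round(1)
for p in [(610,-287,49),(610,-287,128),(610,-287,0),(610,-287,55)]: print(p,proj("side",p),proj("top",p))
im,d=grab("side");w=pts("side",d)
for v in range(120,192,5): print(v,[tuple(np.nan_to_num(w[v,u]).round().astype(int)) for u in (240,248,256)])
im,d=grab("top");cv2.imwrite("pics/t2.png",cv2.resize(im[130:250,240:400],None,fx=4,fy=4))
E
```

```text
(610, -287, 49) (np.float64(246.9), np.float64(169.4)) (np.float64(302.5), np.float64(173.9))
(610, -287, 128) (np.float64(246.2), np.float64(151.0)) (np.float64(306.0), np.float64(168.1))
(610, -287, 0) (np.float64(247.3), np.float64(180.0)) (np.float64(300.5), np.float64(177.2))
(610, -287, 55) (np.float64(246.8), np.float64(168.1)) (np.float64(302.8), np.float64(173.5))
120 [(np.int64(615), np.int64(-250), np.int64(277)), (np.int64(595), np.int64(-256), np.int64(274)), (np.int64(576), np.int64(-270), np.int64(266))]
125 [(np.int64(615), np.int64(-249), np.int64(260)), (np.int64(595), np.int64(-253), np.int64(260)), (np.int64(574), np.int64(-257), np.int64(260))]
130 [(np.int64(619), np.int64(-262), np.int64(231)), (np.int64(597), np.int64(-264), np.int64(232)), (np.int64(577), np.int64(-274), np.int64(227))]
135 [(np.int64(619), np.int64(-257), np.int64(217)), (np.int64(598), np.int64(-265), np.int64(213)), (np.int64(577), np.int64(-270), np.int64(212))]
140 [(np.int64(620), np.int64(-259), np.int64(196)), (np.int64(598), np.int64(-264), np.int64(195)), (np.int64(577), np.int64(-2
[... 786 characters left out ...]
t64(-298), np.int64(29)), (np.int64(613), np.int64(-314), np.int64(17)), (np.int64(584), np.int64(-301), np.int64(37))]
175 [(np.int64(627), np.int64(-264), np.int64(45)), (np.int64(609), np.int64(-294), np.int64(15)), (np.int64(580), np.int64(-279), np.int64(38))]
180 [(np.int64(627), np.int64(-262), np.int64(24)), (np.int64(600), np.int64(-253), np.int64(39)), (np.int64(580), np.int64(-279), np.int64(15))]
185 [(np.int64(628), np.int64(-260), np.int64(2)), (np.int64(601), np.int64(-258), np.int64(11)), (np.int64(579), np.int64(-273), np.int64(-2))]
190 [(np.int64(624), np.int64(-242), np.int64(0)), (np.int64(599), np.int64(-247), np.int64(-1)), (np.int64(574), np.int64(-248), np.int64(4))]
```

View pics/t2.png

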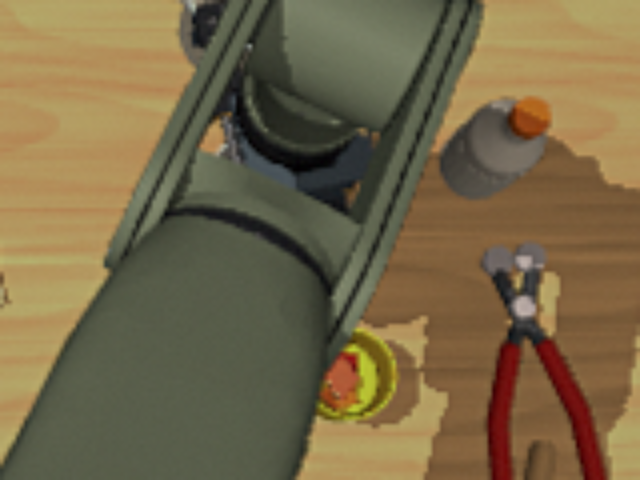

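The depth says the fingertips end near z≈105 where the state reports 49. I'll measure that offset properly from the depth of the fingers.

```bash
python3 - <<'E'
from h import *
print(env.grip_point_offset, env.state()["qpos"].round(2))
im,d=grab("side");w=pts("side",d)
k=np.zeros(d.shape,bool);k[135:175,228:268]=1
for z0 in range(60,190,10):
    q=w[k&(w[...,2]>=z0)&(w[...,2]<z0+10)&(abs(w[...,1]+280)<30)]
    if len(q): 
        a=q[q[:,0]>603];b=q[q[:,0]<=603]
        f=lambda a:(len(a),a.min(0).round()[:2],a.max(0).round()[:2]) if len(a) else 0
        print(z0,f(a),f(b))
E
```

```text
18.8 [-2.619e+01  3.242e+01  8.552e+01  1.000e-02  6.210e+01 -3.878e+01]
80 (1, array([ 629., -266.]), array([ 629., -266.])) (2, array([ 585., -278.]), array([ 588., -276.]))
90 (8, array([ 625., -270.]), array([ 631., -263.])) (7, array([ 581., -277.]), array([ 588., -272.]))
100 (8, array([ 625., -269.]), array([ 634., -263.])) (9, array([ 578., -278.]), array([ 588., -273.]))
110 (8, array([ 624., -268.]), array([ 633., -262.])) (11, array([ 579., -280.]), array([ 588., -270.]))
120 (11, array([ 624., -269.]), array([ 633., -261.])) (7, array([ 579., -278.]), array([ 588., -274.]))
130 (11, array([ 624., -277.]), array([ 636., -260.])) (13, array([ 576., -278.]), array([ 588., -272.]))
140 (17, array([ 624., -297.]), array([ 635., -263.])) (16, array([ 576., -294.]), array([ 591., -273.]))
170 (10, array([ 606., -259.]), array([ 622., -250.])) (29, array([ 545., -269.]), array([ 597., -253.]))
180 (33, array([ 604., -286.]), array([ 652., -251.])) (80, array([ 545., -280.]), array([ 602., -252.]))
```

The fingertips are about 39 mm higher than reported: z≈88 against 49. The x and y readings agree with the cameras. I'll open, go down part way and check the offset again.

```bash
python3 -m pendant '[{"xyz":[0,0,0],"roll":0,"jaw":0},{"xyz":[0,0,0],"roll":0,"jaw":0},{"xyz":[0,0,0],"roll":0,"jaw":0},{"xyz":[0,0,0],"roll":0,"jaw":0},{"xyz":[0,0,0.015],"roll":0,"jaw":0},{"xyz":[0,0,0.03],"roll":0,"jaw":0},{"xyz":[0,0,0.045],"roll":0,"jaw":0},{"xyz":[0,0,0.045],"roll":0,"jaw":0}]'
python3 - <<'E'
from h import *
im,d=grab("side");w=pts("side",d);cv2.imwrite("pics/s3.png",cv2.resize(im[100:220,190:310],None,fx=5,fy=5))
k=np.zeros(d.shape,bool);k[135:190,215:280]=1
for z0 in range(20,150,8):
    q=w[k&(w[...,2]>=z0)&(w[...,2]<z0+8)&(abs(w[...,1]+280)<30)]
    a=q[(q[:,0]>648)&(q[:,0]<685)];b=q[(q[:,0]<572)&(q[:,0]>535)]
    f=lambda a:(len(a),a.min(0).round()[:2],a.max(0).round()[:2]) if len(a) else 0
    print(z0,f(a),f(b))
to(610,-287,-22,12.5)
E
```

```text
time_s: 6.35
ee_pos: [608.4, -286.3, 1.0]
ee_rot: [-179.8, 0.2, 12.6]
force: [0.4, -0.0, 0.3]
gripper_width: 91.2
20 0 0
28 (1, array([ 655., -263.]), array([ 655., -263.])) 0
36 0 (2, array([ 556., -282.]), array([ 559., -282.]))
44 (6, array([ 650., -264.]), array([ 657., -258.])) (7, array([ 553., -284.]), array([ 559., -279.]))
52 (7, array([ 650., -261.]), array([ 659., -255.])) (5, array([ 553., -284.]), array([ 559., -280.]))
60 (7, array([ 649., -260.]), array([ 659., -256.])) (4, array([ 552., -283.]), array([ 559., -279.]))
68 (11, array([ 650., -281.]), array([ 658., -257.])) (8, array([ 550., -308.]), array([ 567., -277.]))
76 (10, array([ 652., -290.]), array([ 660., -254.])) (9, array([ 550., -309.]), array([ 567., -279.]))
84 (10, array([ 651., -261.]), array([ 661., -255.])) (6, array([ 549., -282.]), array([ 559., -279.]))
92 (11, array([ 652., -291.]), array([ 663., -256.])) (10, array([ 549., -297.]), array([ 562., -277.]))
100 (2, array([ 653., -260.]), array([ 654., -259.])) (2, array([ 552., -280.]), array([ 555., -279.]))
108 0 0
116 (1, array([ 655., -268.]), array([ 655., -268.])) (3, array([ 538., -265.]), array([ 549., -262.]))
124 (4, array([ 651., -306.]), array([ 661., -295.])) (12, array([ 535., -265.]), array([ 562., -259.]))
132 (18, array([ 650., -308.]), array([ 673., -254.])) (33, array([ 535., -280.]), array([ 570., -258.]))
140 (27, array([ 650., -302.]), array([ 672., -250.])) (29, array([ 535., -280.]), array([ 555., -257.]))
148 (20, array([ 648., -299.]), array([ 670., -250.])) (20, array([ 536., -274.]), array([ 572., -264.]))
pos [ 609.3 -286.8    2.2] rot [-1.7992e+02  8.0000e-02  1.2590e+01] t 6.4 w 91.3 F [ 0.3 -0.3 -0.4]
tool m [0.0007 0.0004 0.0242] roll 0.09 len 24
```

View pics/s3.png

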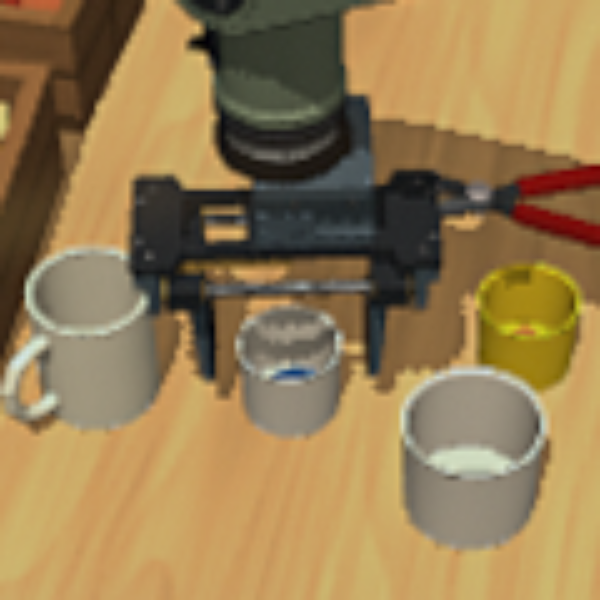

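The straddle looks right: the tips are at crop (207,375) and (375,372), with the tub at (290,370) between them. They are about 40 mm above the table, so the offset is confirmed. Going 20 mm lower and closing.

```bash
python3 -m pendant '[{"xyz":[0,0,0.01],"roll":0,"jaw":0},{"xyz":[0,0,0.02],"roll":0,"jaw":0},{"xyz":[0,0,0.02],"roll":0,"jaw":0},{"xyz":[0,0,0.02],"roll":0,"jaw":0.1},{"xyz":[0,0,0.02],"roll":0,"jaw":0.2},{"xyz":[0,0,0.02],"roll":0,"jaw":0.3},{"xyz":[0,0,0.02],"roll":0,"jaw":0.4},{"xyz":[0,0,0.02],"roll":0,"jaw":0.6}]' 20
python3 -m pendant '[{"xyz":[0,0,0],"roll":0,"jaw":0.6},{"xyz":[0,0,0],"roll":0,"jaw":0.6},{"xyz":[0,0,-0.005],"roll":0,"jaw":0.6},{"xyz":[0,0,-0.015],"roll":0,"jaw":0.6},{"xyz":[0,0,-0.025],"roll":0,"jaw":0.6},{"xyz":[0,0,-0.035],"roll":0,"jaw":0.6},{"xyz":[0,0,-0.04],"roll":0,"jaw":0.6},{"xyz":[0,0,-0.04],"roll":0,"jaw":0.6}]'
python3 - <<'E'
from h import *
im,d=grab("side");w=pts("side",d);cv2.imwrite("pics/s4.png",cv2.resize(im[100:220,190:310],None,fx=5,fy=5))
to(585,-32,65,12.5)
E
```

```text
time_s: 7.4
ee_pos: [609.9, -287.1, -16.4]
ee_rot: [180.0, -0.0, 12.6]
force: [0.2, -0.9, 1.0]
gripper_width: 62.0
time_s: 8.4
ee_pos: [610.1, -287.1, 23.9]
ee_rot: [180.0, -0.0, 12.6]
force: [-0.2, -0.4, -1.5]
gripper_width: 62.2
pos [ 609.7 -287.    23.4] rot [-1.800e+02 -1.000e-02  1.259e+01] t 8.45 w 61.8 F [ 0.   0.6 -1.7]
tool m [ 0.0314 -0.2543 -0.0416] roll 0.09 len 260
```

View pics/s4.png

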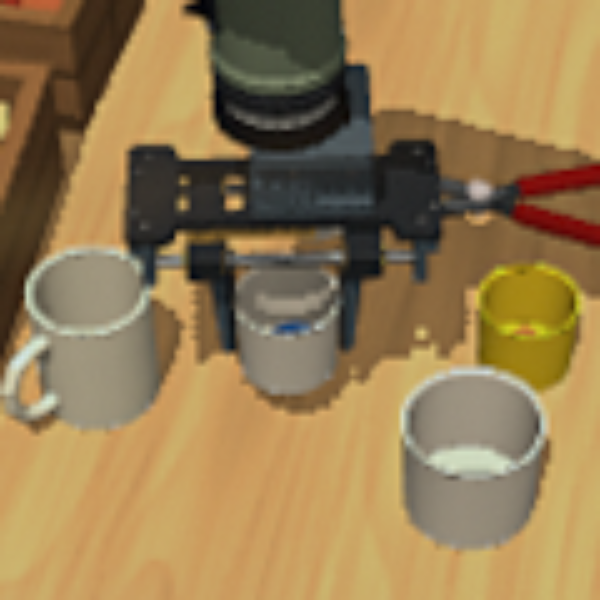

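Held at 62 mm and lifted, with the blue sherds visible inside at crop (292,327). Carrying it over the pad.

```bash
python3 -m pendant '[{"xyz":[0,0,-0.02],"roll":0,"jaw":0.6},{"xyz":[0.002,-0.015,-0.035],"roll":0,"jaw":0.6},{"xyz":[0.006,-0.05,-0.04],"roll":0,"jaw":0.6},{"xyz":[0.0115,-0.093,-0.04],"roll":0,"jaw":0.6},{"xyz":[0.0175,-0.14,-0.04],"roll":0,"jaw":0.6},{"xyz":[0.0233,-0.187,-0.04],"roll":0,"jaw":0.6},{"xyz":[0.0283,-0.228,-0.04],"roll":0,"jaw":0.6},{"xyz":[0.0314,-0.2543,-0.04],"roll":0,"jaw":0.6}]'
python3 -m pendant '[{"xyz":[0,0,0],"roll":0,"jaw":0.6},{"xyz":[0,0,0],"roll":0,"jaw":0.6},{"xyz":[0,0,0],"roll":0,"jaw":0.6},{"xyz":[0,0,0.005],"roll":0,"jaw":0.6},{"xyz":[0,0,0.015],"roll":0,"jaw":0.6},{"xyz":[0,0,0.025],"roll":0,"jaw":0.6},{"xyz":[0,0,0.035],"roll":0,"jaw":0.6},{"xyz":[0,0,0.04],"roll":0,"jaw":0.6}]'
python3 - <<'E'
from h import *
im,d=grab("side");w=pts("side",d);cv2.imwrite("pics/s5.png",cv2.resize(im[150:300,150:310],None,fx=5,fy=4)[:600,:800])
to(585,-32,-8,12.5)
im,d=grab("top");w=pts("top",d);cv2.imwrite("pics/t5.png",im)
q=w[160:215,190:245].reshape(-1,3);q=q[(q[:,2]>70)&(q[:,2]<110)];print(len(q))
E
```

```text
time_s: 9.45
ee_pos: [584.0, -29.1, 63.6]
ee_rot: [-180.0, 0.0, 12.7]
force: [0.3, -0.2, -1.2]
gripper_width: 62.4
time_s: 10.45
ee_pos: [584.5, -31.9, 22.2]
ee_rot: [-180.0, 0.1, 12.6]
force: [0.6, 0.5, -0.5]
gripper_width: 62.0
pos [584.3 -31.9  21.9] rot [-1.7996e+02  1.1000e-01  1.2590e+01] t 10.5 w 62.1 F [-0.3  1.  -0.7]
tool m [0.0007 0.0003 0.0299] roll 0.09 len 30
0
```

View pics/s5.png

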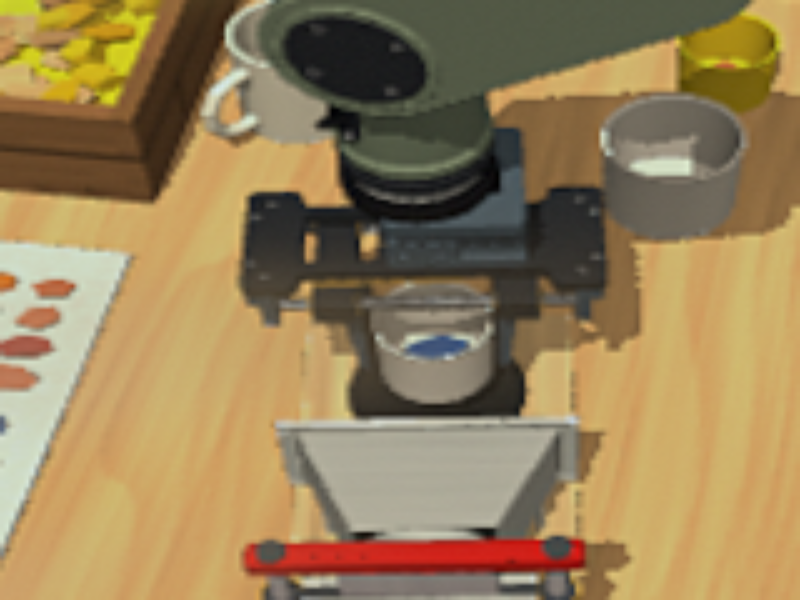

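The tub is over the pad at (435,350), clear of the hood lip at (430,425), with the blue sherds in it. It has about 29 mm to go down, the last part gently.

```bash
python3 -m pendant '[{"xyz":[0,0,0.007],"roll":0,"jaw":0.6},{"xyz":[0,0,0.014],"roll":0,"jaw":0.6},{"xyz":[0,0,0.02],"roll":0,"jaw":0.6},{"xyz":[0,0,0.024],"roll":0,"jaw":0.6},{"xyz":[0,0,0.026],"roll":0,"jaw":0.6},{"xyz":[0,0,0.0275],"roll":0,"jaw":0.6},{"xyz":[0,0,0.0285],"roll":0,"jaw":0.6},{"xyz":[0,0,0.0285],"roll":0,"jaw":0.6}]'
python3 -c "
from h import *
to(585,-32,-8,12.5)"
```

```text
time_s: 11.55
ee_pos: [585.1, -32.0, -5.1]
ee_rot: [-180.0, -0.0, 12.6]
force: [-0.7, -0.0, -0.7]
gripper_width: 62.1
pos [585.1 -32.   -5.1] rot [-1.800e+02 -1.000e-02  1.259e+01] t 11.55 w 62.1 F [-0.7 -0.  -0.7]
tool m [-0.0001 -0.      0.0029] roll 0.09 len 3
```

```bash
python3 -m pendant '[{"xyz":[0,0,0.0005],"roll":0,"jaw":0.6},{"xyz":[0,0,0.001],"roll":0,"jaw":0.6},{"xyz":[0,0,0.0015],"roll":0,"jaw":0.6},{"xyz":[0,0,0.002],"roll":0,"jaw":0.6},{"xyz":[0,0,0.0025],"roll":0,"jaw":0.6},{"xyz":[0,0,0.0025],"roll":0,"jaw":0.6},{"xyz":[0,0,0.0025],"roll":0,"jaw":0.6},{"xyz":[0,0,0.0025],"roll":0,"jaw":0.6}]'
python3 - <<'E'
from h import *
im,d=grab("side");w=pts("side",d)
k=np.zeros(d.shape,bool);k[215:260,215:265]=1
near=w[k&(w[...,2]>-5)&(w[...,2]<75)]
to(585,-32,-8,12.5)
for v in range(220,262,3): print(v,w[v,237].round(),im[v,237])
E
```

```text
time_s: 12.55
ee_pos: [585.0, -31.9, -7.4]
ee_rot: [-180.0, -0.0, 12.6]
force: [-1.7, 0.6, 3.9]
gripper_width: 62.1
pos [585.  -31.9  -7.4] rot [-1.7999e+02 -1.0000e-02  1.2580e+01] t 12.6 w 62.2 F [-2.   1.2  2.9]
tool m [-0.      0.0001  0.0006] roll 0.08 len 1
220 [572.  -7. 172.] [71 73 72]
223 [573.  -9. 156.] [67 73 72]
226 [573.  -7. 146.] [42 67 84]
229 [589. -60.  54.] [ 94 109 117]
232 [573.  -3. 126.] [118 128 131]
235 [590. -59.  27.] [137 156 168]
238 [591. -58.  13.] [112 131 143]
241 [586. -40.  26.] [122  81  58]
244 [584. -31.  25.] [122  78  51]
247 [577.  -4.  54.] [120 139 151]
250 [576.   0.  46.] [126 143 153]
253 [578.  -3.  26.] [115 132 142]
256 [561.  53. 105.] [155 172 173]
259 [560.  60. 103.] [152 169 172]
```

The vertical force changed from -1 to +3.5 N, so the tub rests on the pad. Releasing slowly, then rising.

```bash
python3 -m pendant '[{"xyz":[0,0,-0.001],"roll":0,"jaw":0.28},{"xyz":[0,0,-0.001],"roll":0,"jaw":0.2},{"xyz":[0,0,-0.001],"roll":0,"jaw":0.1},{"xyz":[0,0,-0.001],"roll":0,"jaw":0},{"xyz":[0,0,-0.001],"roll":0,"jaw":0},{"xyz":[0,0,-0.015],"roll":0,"jaw":0},{"xyz":[0,0,-0.04],"roll":0,"jaw":0},{"xyz":[0,0,-0.08],"roll":0,"jaw":0}]'
python3 -m pendant '[{"xyz":[0,0,-0.05],"roll":0,"jaw":0},{"xyz":[0,0,-0.1],"roll":0,"jaw":0},{"xyz":[0,0,-0.15],"roll":0,"jaw":0},{"xyz":[0,0,-0.17],"roll":-10,"jaw":0},{"xyz":[0,0,-0.17],"roll":-20,"jaw":0},{"xyz":[0,0,-0.17],"roll":-30,"jaw":0},{"xyz":[0,0,-0.17],"roll":-40,"jaw":0},{"xyz":[0,0,-0.17],"roll":-50,"jaw":0}]'
python3 - <<'E'
from h import *
im,d=grab("side");w=pts("side",d);cv2.imwrite("pics/s6.png",cv2.resize(im[150:300,150:310],None,fx=5,fy=4)[:600,:800])
hsv=cv2.cvtColor(im,cv2.COLOR_BGR2HSV)
red=((hsv[...,0]<8)|(hsv[...,0]>172))&(hsv[...,1]>150)&(hsv[...,2]>60)
k=np.zeros(d.shape,bool);k[270:310,190:280]=1
q=w[red&k&(w[...,2]>150)];print("bar",len(q),q.mean(0),q[:,2].max(),cv2.minAreaRect(q[:,:2].astype(np.float32)))
t=q[q[:,2]>184];print("top face",len(t),t.mean(0),cv2.minAreaRect(t[:,:2].astype(np.float32)))
k[:]=0;k[205:262,205:270]=1
q=w[k&(w[...,2]>55)&(w[...,2]<70)&(w[...,1]<10)];print("tub rim",len(q),cv2.minEnclosingCircle(q[:,:2].astype(np.float32)),q[:,2].max())
to(539,178,250,102.5)
E
```

```text
time_s: 13.6
ee_pos: [584.3, -31.9, 73.0]
ee_rot: [-180.0, 0.1, 12.6]
force: [0.7, -1.3, 0.8]
gripper_width: 91.4
time_s: 14.6
ee_pos: [584.9, -32.0, 243.5]
ee_rot: [179.9, -0.0, 62.9]
force: [1.0, 0.0, -0.8]
gripper_width: 91.1
bar 452 [536.3895754  181.7960148  185.55834319] 192.23010408098662 ((538.996826171875, 180.37713623046875), (143.1280517578125, 15.75098991394043), 11.546860694885254)
top face 340 [537.25172162 180.76841853 187.12130348] ((539.031005859375, 180.1687469482422), (143.12344360351562, 15.145700454711914), 11.744251251220703)
tub rim 132 ((584.1433715820312, -30.487150192260742), 33.08882522583008) 67.9435085192498
pos [584.9 -32.1 243.5] rot [ 1.7993e+02 -3.0000e-02  6.3120e+01] t 14.65 w 90.9 F [0.1 0.3 1.1]
tool m [ 0.1666 -0.1359 -0.0065] roll -39.38 len 215
```

View pics/s6.png

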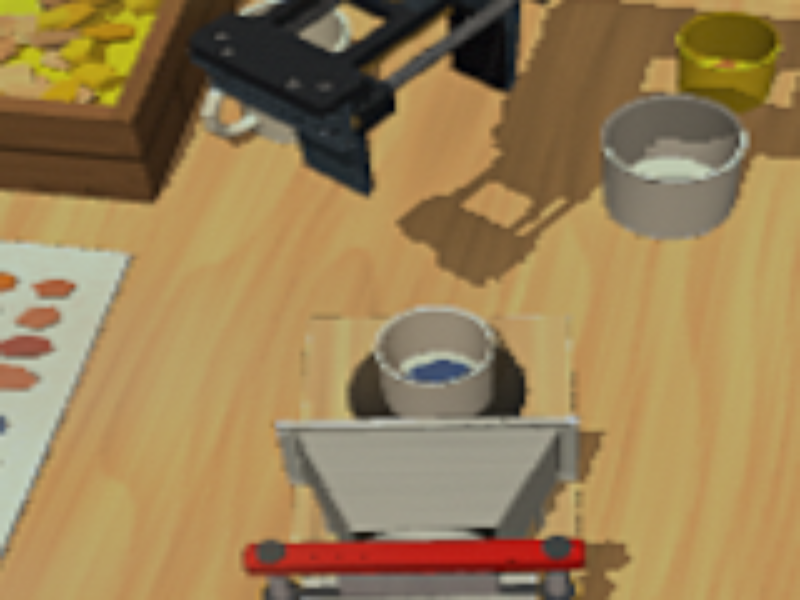

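The tub stands upright on the pad with its centre about 2 mm off the pad's, sherds at (440,370). The red bar is at (415,555), which gives (539,179). Moving above it.

```bash
python3 -m pendant '[{"xyz":[0.02,-0.016,0],"roll":-10,"jaw":0},{"xyz":[0.052,-0.042,0],"roll":-20,"jaw":0},{"xyz":[0.09,-0.073,0],"roll":-30,"jaw":0},{"xyz":[0.128,-0.104,0],"roll":-39.8,"jaw":0},{"xyz":[0.155,-0.126,0],"roll":-39.8,"jaw":0},{"xyz":[0.167,-0.1365,0.01],"roll":-39.8,"jaw":0},{"xyz":[0.167,-0.1365,0.03],"roll":-39.8,"jaw":0},{"xyz":[0.167,-0.1365,0.03],"roll":-39.8,"jaw":0}]'
python3 - <<'E'
from h import *
to(539,179,123,102.3)
im,d=grab("side");w=pts("side",d);cv2.imwrite("pics/s7.png",cv2.resize(im[180:340,130:330],None,fx=4,fy=3.75))
k=np.zeros(d.shape,bool);k[150:384,150:330]=1
for z0 in (250,260,270,280,290,300,310):
    q=w[k&(w[...,2]>=z0)&(w[...,2]<z0+10)]
    if len(q): print(z0,len(q),q.min(0).round()[:2],q.max(0).round()[:2])
E
```

```text
time_s: 15.65
ee_pos: [539.6, 178.2, 210.7]
ee_rot: [-179.8, 0.0, 102.3]
force: [-1.1, 0.8, 1.1]
gripper_width: 91.0
pos [539.6 178.2 210.7] rot [-1.7977e+02  4.0000e-02  1.0231e+02] t 15.65 w 91.0 F [-1.1  0.8  1.1]
tool m [ 0.0009 -0.0004  0.0877] roll 0.01 len 88
250 22 [512. 137.] [560. 235.]
260 40 [512. 229.] [544. 237.]
270 35 [512. 230.] [543. 237.]
280 5 [534. 236.] [545. 238.]
```

View pics/s7.png

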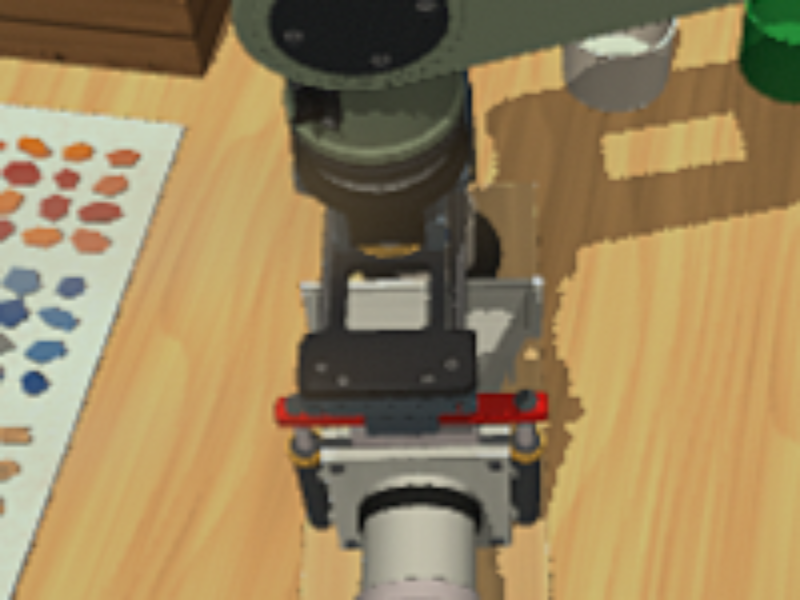

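The fingers straddle the bar: the near finger is at (400,415) over the bar at (410,408). The offset is again about 39 mm. Descending 86 mm and gripping.

```bash
python3 -m pendant '[{"xyz":[0.001,0,0.025],"roll":0,"jaw":0},{"xyz":[0.001,0,0.05],"roll":0,"jaw":0},{"xyz":[0.001,0,0.07],"roll":0,"jaw":0},{"xyz":[0.001,0,0.082],"roll":0,"jaw":0},{"xyz":[0.001,0,0.087],"roll":0,"jaw":0},{"xyz":[0.001,0,0.087],"roll":0,"jaw":0},{"xyz":[0.001,0,0.087],"roll":0,"jaw":0.3},{"xyz":[0.001,0,0.087],"roll":0,"jaw":0.5}]' 50
python3 -m pendant '[{"xyz":[0,0,0],"roll":0,"jaw":0.6},{"xyz":[0,0,0],"roll":0,"jaw":0.7},{"xyz":[0,0,0],"roll":0,"jaw":0.8},{"xyz":[0,0,0],"roll":0,"jaw":1},{"xyz":[0,0,0],"roll":0,"jaw":1},{"xyz":[0,0,0],"roll":0,"jaw":1},{"xyz":[0,0,0],"roll":0,"jaw":1},{"xyz":[0,0,0],"roll":0,"jaw":1}]'
python3 -c "
from h import *
to(539,179,155,102.3)"
```

```text
time_s: 16.7
ee_pos: [540.9, 180.2, 126.0]
ee_rot: [179.9, -0.0, 102.4]
force: [0.1, 0.2, 1.4]
gripper_width: 74.1
time_s: 17.7
ee_pos: [540.5, 180.1, 125.3]
ee_rot: [180.0, -0.0, 102.4]
force: [-0.1, 0.8, 0.3]
gripper_width: 13.5
pos [540.5 180.1 125.3] rot [ 1.8000e+02 -1.0000e-02  1.0237e+02] t 17.7 w 13.5 F [-0.1  0.8  0.3]
tool m [-0.0008 -0.0017 -0.0297] roll 0.07 len 30
```

The bar is gripped, width 13.5 mm. Raising gently, first 15 mm.

```bash
python3 -m pendant '[{"xyz":[0,0,-0.003],"roll":0,"jaw":1},{"xyz":[0,0,-0.006],"roll":0,"jaw":1},{"xyz":[0,0,-0.009],"roll":0,"jaw":1},{"xyz":[0,0,-0.012],"roll":0,"jaw":1},{"xyz":[0,0,-0.015],"roll":0,"jaw":1},{"xyz":[0,0,-0.015],"roll":0,"jaw":1},{"xyz":[0,0,-0.015],"roll":0,"jaw":1},{"xyz":[0,0,-0.015],"roll":0,"jaw":1}]'
cat > bar.py <<'E'
from h import *
im,d=grab("side");w=pts("side",d)
hsv=cv2.cvtColor(im,cv2.COLOR_BGR2HSV)
red=((hsv[...,0]<8)|(hsv[...,0]>172))&(hsv[...,1]>150)&(hsv[...,2]>60)
k=np.zeros(d.shape,bool);k[240:320,180:290]=1
q=w[red&k&(w[...,2]>165)];z=np.sort(q[:,2]);print("bar",len(q),q.mean(0).round(1),"z pct",np.percentile(z,[10,50,75,90,97]).round(1))
cv2.imwrite("pics/bar%d.png"%round(env.state()["time_s"]),cv2.resize(im[180:340,130:330],None,fx=4,fy=3.75))
to(540.5,180.1,155.3,102.3)
E
python3 bar.py
```

```text
time_s: 18.7
ee_pos: [540.5, 180.1, 140.3]
ee_rot: [-180.0, -0.0, 102.4]
force: [1.9, 1.2, -7.3]
gripper_width: 13.6
bar 197 [529.1 181.9 202.3] z pct [196.  201.5 202.9 204.2 209.1]
pos [540.5 180.1 140.3] rot [ 1.8000e+02 -1.0000e-02  1.0239e+02] t 18.75 w 13.7 F [ 1.1  1.7 -7.6]
tool m [ 0.     0.    -0.015] roll 0.09 len 15
```

```bash
python3 -m pendant '[{"xyz":[0,0,-0.003],"roll":0,"jaw":1},{"xyz":[0,0,-0.006],"roll":0,"jaw":1},{"xyz":[0,0,-0.009],"roll":0,"jaw":1},{"xyz":[0,0,-0.012],"roll":0,"jaw":1},{"xyz":[0,0,-0.015],"roll":0,"jaw":1},{"xyz":[0,0,-0.015],"roll":0,"jaw":1},{"xyz":[0,0,-0.015],"roll":0,"jaw":1},{"xyz":[0,0,-0.015],"roll":0,"jaw":1}]'
python3 -m pendant '[{"xyz":[0,0,0],"roll":0,"jaw":1},{"xyz":[0,0,0],"roll":0,"jaw":1},{"xyz":[0,0,0],"roll":0,"jaw":1},{"xyz":[0,0,0],"roll":0,"jaw":1},{"xyz":[0,0,0],"roll":0,"jaw":1},{"xyz":[0,0,0],"roll":0,"jaw":1},{"xyz":[0,0,0],"roll":0,"jaw":1},{"xyz":[0,0,0],"roll":0,"jaw":1}]'
python3 bar.py; ls pics
```

```text
time_s: 19.75
ee_pos: [540.5, 180.1, 155.3]
ee_rot: [-180.0, -0.0, 102.4]
force: [2.0, 1.3, -8.9]
gripper_width: 13.7
time_s: 20.75
ee_pos: [540.5, 180.1, 155.3]
ee_rot: [-180.0, -0.0, 102.4]
force: [1.6, 2.5, -9.8]
gripper_width: 13.8
bar 216 [531.1 183.5 219.5] z pct [209.6 216.3 217.6 219.3 285.1]
pos [540.5 180.1 155.3] rot [-1.8000e+02 -1.0000e-02  1.0239e+02] t 20.8 w 13.5 F [ 2.3  2.4 -9.9]
tool m [ 0.  0. -0.] roll 0.09 len 0
bar19.png
bar21.png
both0.png
crop.png
s1.png
s2.png
s3.png
s4.png
s5.png
s6.png
s7.png
side0.png
t2.png
t5.png
top0.png
```

View pics/bar21.png

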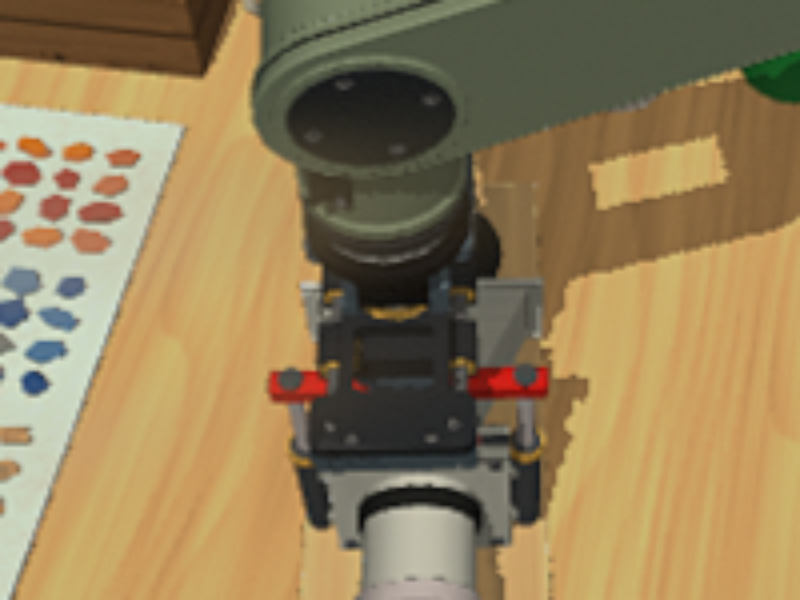

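The red bar, visible at (298,385) and (510,380), is lifted on its rods and held by the gripper. The red line is just coming out at the housing's top edge, at (490,437). Handing in.

```bash
python3 -c "
from h import *
print(env.job_done()); to(540.5,180.1,155.3,102.3)"
```

```text
the job is handed in; nothing more can be done
None
the job is handed in; nothing more can be done
```

The white tub stands on the rubber pad, released. The gripper is holding the gate at about half open, and the job is handed in; no verdict was reported.

- **Tub:** I set it down slowly and released it once the vertical force showed it resting on the pad. The camera check after release put its centre about 2 mm from the pad's, upright, with the blue sherds visible inside. I did not look at it again after that, because the arm blocks the view in the last picture.
- **Gate:** Fingers closed on the bar at 13.5 mm with a 50 N grip, and I raised it in two 15 mm steps. At the end the bar's top face had gone from about 187 mm to 216.5 mm, so the gate is open about 29–30 mm. The pull was a steady 10 N, as expected at half open, and the red line was just showing at the housing's top edge.
- **Disagreement:** The reported tool height was about 39 mm lower than the cameras showed. Because of this my first grasp closed above the tub's rim, apparently without touching it. I confirmed the offset and corrected for it in every later move.
- **Bystanders:** I did not re-measure the nippers, mug, glue bottle, brush or yellow tub. No unexpected contact forces appeared.

The clock stood at about 20.8 s of the 45 s allowed.

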